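# Push the stray sauce bottle back into its row

## Task

One tall sauce bottle has been left standing out in front of the row that lines the blue crate. With the fingertips low on its body, gently push it so that it slides upright across the counter into the empty place between its two neighbours, and leave it standing right up against the crate, about midway between them. Do not grip it, lift it or let it tip, and leave the other bottles and the jar where they stand.

Things in the scene. Friction and masses are not known exactly. Their poses are not given: they have to be found in the camera images.
- stray_bottle: The bottle to push: a full, dark round sauce bottle with paper label, standing alone on the counter, nearer the robot than the row. 269 mm tall overall; straight round body 58 mm in diameter up to 165 mm height, then a shoulder and a 31 mm wide neck and cap. About 0.75 kg (0.6 to 0.9), centre of mass about 100 mm up, so a push higher than about 35 mm may tip it. Origin: centre of its underside; z is up along the bottle.
- left_bottle: Identical bottle in the row along the crate, the neighbour on the left of the empty place (the +y side, seen from the robot). Origin: centre of its underside. Leave it.
- right_bottle: Identical bottle in the row, the neighbour on the right of the empty place (the -y side). Its centre is 200 mm from the centre of left_bottle, so 142 mm are clear between the two. Origin: centre of its underside. Leave it.
- end_bottle: Identical bottle at one end of the row, 100 mm beyond left_bottle or right_bottle. Origin: centre of its underside. Leave it.
- jar: Short jar, 62 mm in diameter and 95 mm tall, at the other end of the row. Origin: centre of its underside. Leave it.
- crate: Fixed blue plastic stacking crate full of dried scallops, 620 mm long, 370 mm deep, 105 mm high. Its flat upright front face looks towards the robot, turned by up to 0.2 rad. Origin: middle of that face's lower edge, on the counter; x points from the face into the crate, y runs along the face, z is up. The row of bottles stands about 4 mm clear of this face (bottle centres at x = -0.033); a bottle touching the face has its centre at x = -0.029. The counter top is at height 0.
There are look-alikes about, which are no part of the job. What is meant by the jar is not orange, and is the smaller of those in its own colour.

How it is judged:
At the end, for the whole second after the job is handed in: The stray bottle stands upright and at rest on the counter against the crate (no more than 14 mm from its face), within about 22 mm of midway between its two neighbours; the other three bottles and the jar stand upright within 12 mm of where they were (x of stray_bottle in the frame of crate above -0.043 m and horizontal distance between stray_bottle and left_bottle below 0.122 m and horizontal distance between stray_bottle and right_bottle below 0.122 m and angle between each of stray_bottle, left_bottle, right_bottle, end_bottle, jar's own z axis and vertical below 0.05 rad and height (world z) of stray_bottle below 0.004 m and linear speed of stray_bottle below 0.01 m/s and distance of each of left_bottle, right_bottle, end_bottle, jar from where it was at the start of the episode below 0.012 m); the robot touches nothing.
It fails at once if the stray bottle tips (leans more than about 11 degrees) (angle between stray_bottle's own z axis and vertical above 0.2 rad).
It fails at once if the stray bottle is lifted off the counter (more than 10 mm) (height (world z) of stray_bottle above 0.01 m).
It fails at once if the stray bottle is squeezed or rammed (more than 30 N from the robot) (contact force between any of the fingers, the arm and stray_bottle above 30 N).
It fails at once if another bottle or the jar is shifted (more than 12 mm) or tipped (distance of any of left_bottle, right_bottle, end_bottle, jar from where it was at the start of the episode above 0.012 m or angle between any of left_bottle, right_bottle, end_bottle, jar's own z axis and vertical above 0.2 rad).
It also fails if it takes over 42 s, if anything falls off the work surface, if the arm or the gripper's body presses on something with over 40 N, if the wrist force passes 120 N, or if a joint passes its speed limit or range.

## Robot

A 6-joint arm with a two-finger parallel gripper is mounted at the origin on the work surface. World frame = base frame: x ahead of the robot, y to its left, z up, the work surface at z = 0. Lengths are in m, angles in rad, forces in N, time in s.
With the tool pointing down it reaches from about 0.325 to 0.775 m from the base axis. Payload 5.5 kg.
Tool frame: the origin (TCP) lies on the front face of the gripper's body, between the roots of the fingers; the fingertips stand 73 mm ahead of it and the grasp point (between the pads) lies pinch_z ahead of it (pinch_z is the distance from the TCP to the grasp point, in m); z points along the fingers, y is the direction in which the jaws open and shut (so a half turn about z gives the same grasp; the last joint's range is limited). The gripper opens to 85 mm and grips with 20 to 120 N. Pads are 22 mm wide; open, the fingers measure 114 mm over their backs; the gripper's body (76 mm by 85 mm) begins 54 mm behind the grasp point. The pads swing forward as they close: fully open they stand 13 mm farther back than shut.
Start: joints at [1.275, 0.091, 1.231, -0, 1.82, -0.057], TCP at [0.142, 0.583, 0.304] pointing down, gripper open.
Joint ranges: [-2.87, 2.87], [-0.86, 2.18], [0.17, 2.46], [-1.51, 4.65], [0.06, 2.69], [-2.65, 2.65]. Speed limits (rad/s): [2.57, 2.57, 3.01, 3.14, 3.14, 3.14].

## Interface

Orientations are given as a 3x3 rotation matrix whose columns are the frame's x, y, z axes.
In Python, from station import * gives the robot as it stands.
- The arm moves only by the tool arm_command, never from a script. Its argument "deltas" is a list of rows, each an object with "translation": the shift along the tool's x, y, z in m, a list of three; "turn": the turn about the tool's z in degrees; "fingers": the finger opening in m, from 0 to 0.0854. In form: [{"translation": [tx, ty, tz], "turn": turn, "fingers": fingers}, ...]. A call has 1 to 8 rows; each row is the pose to reach, as a shift and turn from the pose commanded when the call began, along the tool's axes at that moment; what a row does not reach only later rows make up. A row lasts 1/12 s, in which the tool goes at most 41.7 mm and 7.16 degrees, less where a joint would pass 70% of its speed; a pose out of reach is approached as far as the arm can. A call with a gripper value outside its range is refused whole. The fingers move at their own pace and stop on an object; "force" is the grip in N (left out, the last holds). Time passes only in rows, so rows that repeat a pose let the fingers close. It gives the time, the measured TCP pose, the force and the opening at its end, in the units of the state.
- sense(): the state, without advancing time (a new reading comes with each control period).
- get_image(name): name is "side" or "top" or "wrist"; returns a dict with "img" (400x640x3 uint8, blue, green, red), "mtx" (3x3 intrinsics, pixels), "k1" (the pictures are not rectified: a ray, as slopes to the right and down, at radius r is drawn at 1 + k1 r^2 times it, then the intrinsics apply), "extrinsics" (4x4, takes a point from world to camera coordinates). Camera axes: x right, y down, z forward; pixel columns grow to the right and rows downward; lengths in m; the calibration is good to about 2 mm. A picture is of the moment at which its call begins. There is no depth.
- finish_job(): hands the job in, once; it reports no verdict.
Trained networks look in the newest picture that a camera, given by its name, has taken for a name from the list of things; names that differ only in an ending like _2 or _b are one class to them, and where a whole thing is asked for, a point or a joint stands for the part that bears it (a point fixed in the world has none). Each returns a list of dicts, best first, with "p" (0 to 1); they miss things now and then, are a little off and sometimes report something else, mostly with a low value. They report only what shows in the picture. A call takes as long as a camera call. They do not tell look-alikes from the thing itself.
- cut_out(query, camera): "pixels" (400x640 bool, what is visible of it) and "box" ([left, top, right, bottom] in pixels, round what is visible of it).
- landmark_of(query, camera): "at" ([row, column] in pixels: a listed point, or the origin of a listed thing).
The state is a dict: "clock": time; "joint_pos": joint angles; "dq": joint speeds; "tau": joint torques, N m; "tool_pos": TCP position; "tool_rot": TCP orientation; "wrist_force": force on the tool from outside, world axes, zero at the start; "torque": the same for the moment, N m; "gripper_width": finger opening in m.
Only numpy, scipy, OpenCV 4.12 (cv2) and the standard library are available. Lean on these libraries where they do the work, as an engineer would, in place of code of your own. Each camera call takes 0.05 s, during which the arm holds its last target.

## Working session

There is one attempt and no reset: what is moved stays moved. The work goes in short steps, Python scripts to look and compute and a tool call to move; the robot and the scene stay as the last step left them, time stands still between calls to the robot, and variables do not carry over. Pictures are saved under pics/ and viewed, and the job is handed in when it is done.

Besides the shell and the picture viewer there is one more tool, called after "Emit:" as a command line: name --argument value ..., lists and objects as JSON in quotes. arm_command: Moves the arm, as the interface text tells. Its arguments: {"type":"object","properties":{"deltas":{"type":"array","items":{"type":"object","properties":{"translation":{"type":"array","items":{"type":"number"}},"turn":{"type":"number"},"fingers":{"type":"number"}}}},"force":{"type":"number"}},"required":["deltas"]}

```bash
mkdir -p pics; ls; python3 - <<'E'
from station import *
import cv2,numpy as np
s=sense();print(s)
for n in("side","top","wrist"):
    d=get_image(n);cv2.imwrite(f"pics/{n}0.png",d["img"])
    print(n,d["mtx"],d["k1"],np.round(d["extrinsics"],4).tolist())
E
```

```text
pics
{'clock': 0.0, 'joint_pos': array([ 1.27527138e+00,  9.18565217e-02,  1.23191392e+00,  5.16821291e-06,
        1.81981149e+00, -5.66979158e-02]), 'dq': array([ 0.00021498,  0.00082121,  0.00096158,  0.00034616,  0.00108444,
       -0.00013648]), 'tau': array([ 5.43681781e-04, -4.58719897e+01, -4.18029428e+01,  1.22263223e-04,
        1.14369052e-02, -2.62126440e-05]), 'tool_pos': array([0.14189302, 0.58282516, 0.3027363 ]), 'tool_rot': array([[-9.71616389e-01,  2.36561305e-01, -5.84154154e-04],
       [ 2.36561996e-01,  9.71614536e-01, -1.90158614e-03],
       [ 1.17730968e-04, -1.98580093e-03, -9.99998021e-01]]), 'wrist_force': array([-0.11928338,  0.23251637, -1.08867526]), 'torque': array([ 0.02623512, -0.00469351,  0.00228159]), 'gripper_width': 0.08535758760048673}
side [[430.2480607    0.         319.22970421]
 [  0.         430.2480607  200.87960795]
 [  0.           0.           1.        ]] -0.0018908406297725245 [[0.6959, -0.7179, 0.018, -0.52], [-0.4878, -0.491, -0.7218, 0.3101], [0.527, 0.4935, -0.6919, 0.7629], [0.0, 0.0, 0.0, 1.0]]
top [[439.96128137   0.         312.27148038]
 [  0.         439.96128137 198.84597678]
 [  0.           0.           1.        ]] -0.12158577016116619 [[0.0115, -0.9996, -0.0266, -0.0861], [-0.982, -0.0063, -0.189, 0.6403], [0.1887, 0.0283, -0.9816, 0.8396], [0.0, 0.0, 0.0, 1.0]]
wrist [[317.68926549   0.         318.01732222]
 [  0.         317.68926549 198.07898512]
 [  0.           0.           1.        ]] -0.014205316377424967 [[0.2365, 0.9716, -0.0022, -0.5991], [0.9319, -0.2262, 0.2836, -0.0371], [0.2751, -0.0691, -0.9589, 0.378], [0.0, 0.0, 0.0, 1.0]]
```

View pics/side0.png

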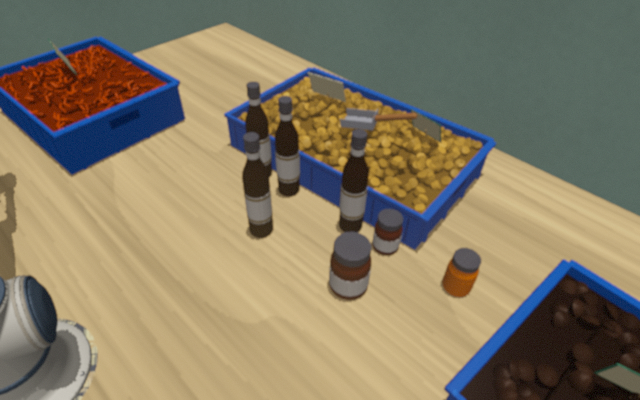

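View pics/top0.png

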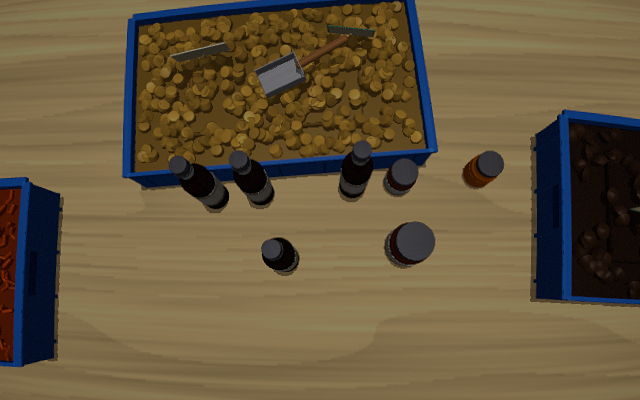

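```bash
cat > h.py <<'E'
from station import *
import cv2,numpy as np
def pix2ray(d,rc):
    m=d["mtx"];k=d["k1"]
    x=(rc[1]-m[0,2])/m[0,0];y=(rc[0]-m[1,2])/m[1,1]
    rd=np.hypot(x,y);r=rd
    for _ in range(20): r=rd/(1+k*r*r)
    f=r/rd if rd>0 else 1
    E=d["extrinsics"];R=E[:3,:3];t=E[:3,3]
    return -R.T@t, R.T@np.array([x*f,y*f,1])
def onz(d,rc,z):
    o,v=pix2ray(d,rc);s=(z-o[2])/v[2];return o+s*v
def proj(d,P):
    P=np.atleast_2d(P);E=d["extrinsics"];c=P@E[:3,:3].T+E[:3,3]
    x=c[:,0]/c[:,2];y=c[:,1]/c[:,2];f=1+d["k1"]*(x*x+y*y);m=d["mtx"]
    return np.c_[m[1,1]*y*f+m[1,2],m[0,0]*x*f+m[0,2]]
E
python3 - <<'E'
from h import *
for n in("side","top"):
    d=get_image(n)
    for q in("stray_bottle","jar","crate"):
        for r in landmark_of(q,n): print(n,q,round(r["p"],2),np.round(r["at"],1),np.round(onz(d,r["at"],0),4))
        for r in cut_out(q,n): print("  cut",n,q,round(r["p"],2),np.round(r["box"],1))
E
```

```text
side stray_bottle 0.94 [233.2 260.4] [ 0.5128 -0.0336 -0.    ]
  cut side stray_bottle 0.69 [242.6 133.6 272.9 237.4]
  cut side stray_bottle 0.57 [225.4  67.6 497.2 247. ]
side jar 0.93 [283.4 350.1] [ 0.5548 -0.2783  0.    ]
side jar 0.64 [243.8 382.8] [ 0.692  -0.2592  0.    ]
side jar 0.58 [286.4 455.8] [ 0.7081 -0.4435  0.    ]
  cut side jar 0.85 [445.5 249.4 483.5 295.8]
  cut side jar 0.71 [373.1 207.3 404.2 256.5]
  cut side jar 0.57 [330.3 230.3 374.8 299.1]
side crate 0.75 [190.2 313.4] [ 0.7089 -0.0158  0.    ]
  cut side crate 0.6 [225.2  65.2 495.8 245.3]
top stray_bottle 0.95 [257.3 286.1] [ 0.525  -0.0242  0.    ]
  cut top stray_bottle 0.68 [259.6 235.4 301.8 275. ]
top jar 0.81 [180.3 398. ] [ 0.6953 -0.2668  0.    ]
top jar 0.77 [244.8 401.8] [ 0.5535 -0.2716  0.    ]
top jar 0.57 [174.3 472.9] [ 0.7104 -0.4352  0.    ]
  cut top jar 0.88 [387.7 155.9 418.9 199.6]
  cut top jar 0.88 [385.9 222.4 436.5 268.2]
  cut top jar 0.79 [462.  150.8 506.7 189.1]
top crate 0.63 [173.8 281.6] [ 0.7086 -0.0101  0.    ]
  cut top crate 0.79 [1.236e+02 1.000e-01 4.387e+02 1.855e+02]
```

View crops.

```bash
python3 - <<'E'
from h import *
a=cv2.imread("pics/top0.png")[130:290,150:450];cv2.imwrite("pics/tc.png",cv2.resize(a,None,fx=2.6,fy=2.6,interpolation=cv2.INTER_CUBIC))
a=cv2.imread("pics/side0.png")[70:310,220:500];cv2.imwrite("pics/sc.png",cv2.resize(a,None,fx=2.5,fy=2.5,interpolation=cv2.INTER_CUBIC))
E
```

```text
(no output)
```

View pics/tc.png

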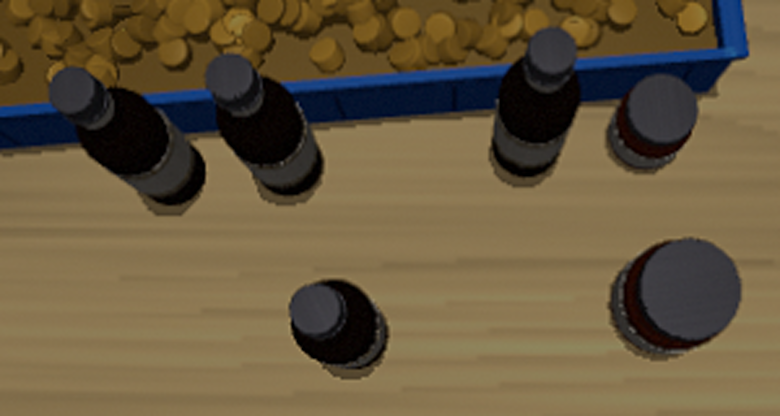

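View pics/sc.png

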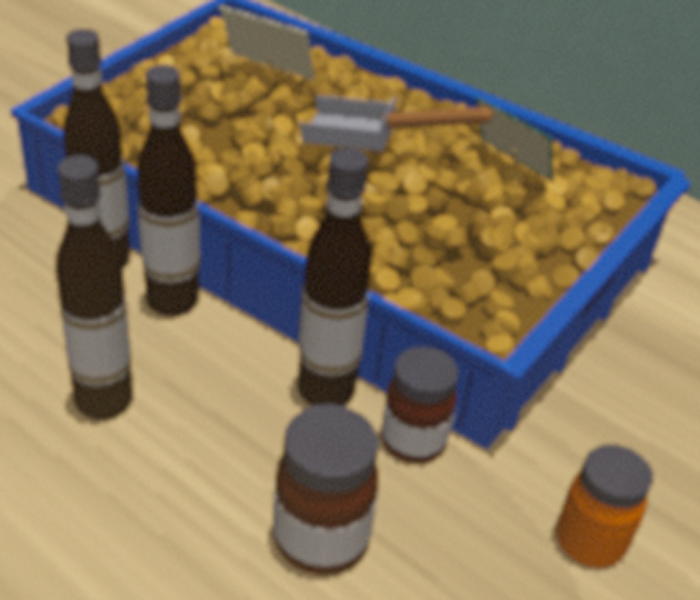

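```bash
python3 - <<'E'
from h import *
from scipy.optimize import least_squares
T=get_image("top");S=get_image("side")
t={k:(130+v[1]/2.6,150+v[0]/2.6) for k,v in dict(end=(75,89),left=(231,80),right=(552,46),stray=(316,308)).items()}
s={k:(70+v[1]/2.5,220+v[0]/2.5) for k,v in dict(end=(84,40),left=(163,77),right=(349,160),stray=(80,166)).items()}
Q={}
for k in t:
    a,b=onz(T,t[k],.269),onz(S,s[k],.269)
    f=lambda p:np.r_[proj(T,[*p,.269])[0]-t[k],proj(S,[*p,.269])[0]-s[k]]
    r=least_squares(f,a[:2]);Q[k]=r.x
    print(k,a[:2].round(4),b[:2].round(4),r.x.round(4),r.fun.round(1))
l,r_=Q["left"],Q["right"];print(np.linalg.norm(l-r_),np.linalg.norm(l-Q["end"]))
u=(l-r_);u/=np.linalg.norm(u);yaw=np.arctan2(-u[0],u[1])
n=np.array([u[1],-u[0]]);print("yaw",yaw,"normal",n)
mid=(l+r_)/2;goal=mid+.004*n
print("goal",goal, "stray->goal",goal-Q["stray"], "in crate frame",(goal-Q["stray"])@n,(goal-Q["stray"])@u)
# crate top front corners: top img 
for rc in [(177,123.5),(150.5,437)]: print("crate corner top",onz(T,rc,.105))
for rc in [(70+113/2.5,220+14/2.5),(70+372/2.5,220+517/2.5)]: print("crate corner side",onz(S,rc,.105))
c=sense();print(c["clock"])
# silhouette overlay check
for nm,d in(("T",T),("S",S)):
    im=d["img"].copy()
    for k,p in Q.items():
        for z,rad in((0,.029),(.165,.029),(.269,.0155)):
            th=np.linspace(0,2*np.pi,60);P=np.c_[p[0]+rad*np.cos(th),p[1]+rad*np.sin(th),0*th+z]
            cv2.polylines(im,[np.round(proj(d,P)[:,::-1]*8).astype(np.int32)],True,(0,255,0),1,shift=3)
    im=im[120:300,140:460] if nm=="T" else im[70:260,220:480]
    cv2.imwrite(f"pics/ov{nm}.png",cv2.resize(im,None,fx=2.5,fy=2.5))
E
```

```text
end [0.6565 0.1302] [0.6513 0.1221] [0.656  0.1291] [ 0.3  0.6 -1.8 -0.4]
left [0.6622 0.0319] [0.6593 0.0247] [0.6622 0.0306] [-0.   0.8 -1.5 -0.8]
right [ 0.6845 -0.1653] [ 0.6798 -0.1699] [ 0.6837 -0.1663] [ 0.5  0.6 -1.6 -0.1]
stray [ 0.5229 -0.0248] [ 0.5232 -0.0278] [ 0.5233 -0.0256] [-0.3  0.5 -0.5 -0.7]
0.1979847439081196 0.09871497942371368
yaw 0.10898878008463526 normal [0.9940666  0.10877314]
goal [ 0.67692476 -0.06741244] stray->goal [ 0.15363016 -0.04185952] in crate frame 0.1481654180844197 -0.05832198464977081
crate corner top [0.67508328 0.30244935 0.105     ]
crate corner top [ 0.7318969 -0.3287933  0.105    ]
crate corner side [0.67275324 0.29074097 0.105     ]
crate corner side [ 0.73343673 -0.32913949  0.105     ]
0.95
```

View pics/ovT.png

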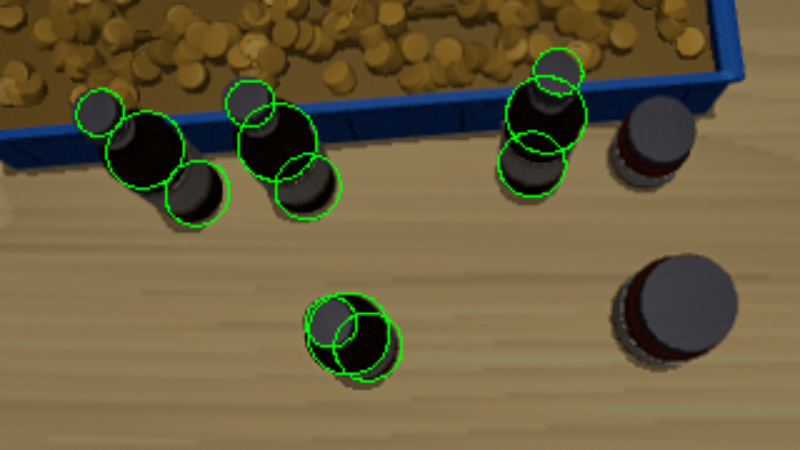

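View pics/ovS.png

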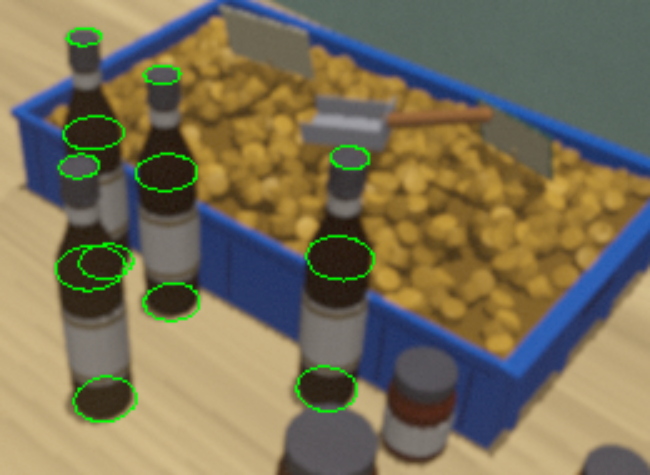

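```bash
cat >> h.py <<'E'
def plan(p,yaw):  # yaw: world angle of tool y, deg
    s=sense();R=s["tool_rot"];d=R.T@(np.array(p)-s["tool_pos"])
    y0=np.degrees(np.arctan2(R[1,1],R[0,1]));print("clock",s["clock"],"pos",s["tool_pos"].round(4),"yaw",y0.round(2),"F",s["wrist_force"].round(1))
    print("translation",d.round(4),"turn",round(y0-yaw,2))
E
python3 - <<'E'
from h import *
d=get_image("wrist");E=d["extrinsics"];c=-E[:3,:3].T@E[:3,3];s=sense()
print("cam in tool",s["tool_rot"].T@(c-s["tool_pos"]))
S=get_image("side");print(onz(S,(370,45),0),onz(S,(310,20),.1))
plan([.407,.006,.303],-15.2)
E
```

```text
cam in tool [ 0.07164551 -0.00012625 -0.06887578]
[ 0.02708977 -0.01306053  0.        ] [0.05051234 0.04928969 0.1       ]
clock 1.05 pos [0.1419 0.583  0.3039] yaw 76.32 F [-0.1  0.1 -0.3]
translation [-0.394  -0.4979  0.0009] turn 91.52
```

View pics/wrist0.png

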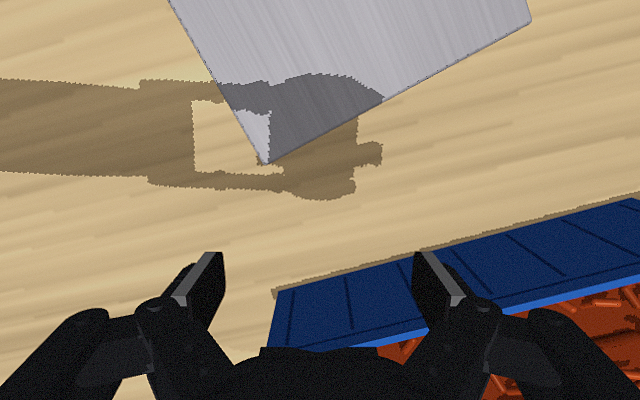

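```bash
python3 - <<'E'
from h import *
d=get_image("wrist");s=sense();R=s["tool_rot"];p=s["tool_pos"]
im=cv2.resize(d["img"],None,fx=1.25,fy=1.25)
for z,col in((0.0,(0,0,255)),(.02,(0,128,255)),(.04,(0,255,255)),(.06,(0,255,0)),(.073,(255,255,0))):
    for y in(-.0425,.0425,-.057,.057,-.07,.07):
        seg=proj(d,np.array([p+R@[x,y,z] for x in(-.011,.011)]))[:,::-1]*1.25
        cv2.line(im,*[tuple(map(int,q)) for q in seg],col,2)
cv2.imwrite("pics/wo.png",im[250:])
E
```

```text
(no output)
```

View pics/wo.png

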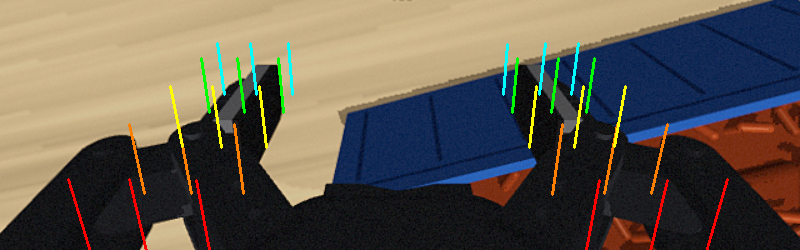

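Emit:
arm_command --deltas '[{"translation":[-0.025,-0.031,0],"turn":6,"fingers":0.0854},{"translation":[-0.05,-0.062,0],"turn":12,"fingers":0.0854},{"translation":[-0.074,-0.093,0],"turn":18,"fingers":0.0854},{"translation":[-0.098,-0.124,0],"turn":24,"fingers":0.0854},{"translation":[-0.123,-0.156,0],"turn":30,"fingers":0.0854},{"translation":[-0.148,-0.187,0],"turn":36,"fingers":0.0854},{"translation":[-0.172,-0.218,0],"turn":42,"fingers":0.0854},{"translation":[-0.197,-0.249,0],"turn":46,"fingers":0.0854}]'

```text
clock: 1.77
tool_pos: [0.2745, 0.2927, 0.3041]
tool_rot: [[-0.501, 0.866, 0.001], [0.866, 0.501, 0.001], [0.0, 0.001, -1.0]]
wrist_force: [1.6, 0.6, 0.6]
gripper_width: 0.085
```

```bash
python3 - <<'E'
from h import *
plan([.40,.008,.25],-15.2)
E
```

```text
clock 1.7667 pos [0.2745 0.2927 0.3041] yaw 30.05 F [1.6 0.6 0.6]
translation [-0.3093 -0.0341  0.054 ] turn 45.25
```

Emit:
arm_command --deltas '[{"translation":[-0.035,-0.004,0],"turn":6},{"translation":[-0.07,-0.008,0],"turn":12},{"translation":[-0.105,-0.012,0],"turn":18},{"translation":[-0.14,-0.015,0],"turn":24},{"translation":[-0.175,-0.019,0],"turn":30},{"translation":[-0.21,-0.023,0.01],"turn":36},{"translation":[-0.245,-0.027,0.02],"turn":42},{"translation":[-0.28,-0.031,0.04],"turn":45}]'

```text
invalid input
```

```bash
python3 - <<'E'
from h import *
plan([.39,.01,.15],-15.2)
E
```

```text
clock 1.7667 pos [0.2745 0.2927 0.3041] yaw 30.05 F [1.6 0.6 0.6]
translation [-0.3026 -0.0418  0.154 ] turn 45.25
```

Fingers are needed in each row, it seems.

Emit:
arm_command --deltas '[{"translation":[-0.035,-0.004,0],"turn":6,"fingers":0.0854},{"translation":[-0.07,-0.008,0],"turn":12,"fingers":0.0854},{"translation":[-0.105,-0.012,0],"turn":18,"fingers":0.0854},{"translation":[-0.14,-0.015,0],"turn":24,"fingers":0.0854},{"translation":[-0.175,-0.022,0.01],"turn":30,"fingers":0.0854},{"translation":[-0.21,-0.029,0.03],"turn":36,"fingers":0.0854},{"translation":[-0.245,-0.035,0.05],"turn":42,"fingers":0.0854},{"translation":[-0.28,-0.04,0.075],"turn":45,"fingers":0.0854}]'

```text
clock: 2.43
tool_pos: [0.3812, 0.0319, 0.2303]
tool_rot: [[0.259, 0.966, 0.004], [0.966, -0.259, -0.0], [0.001, 0.003, -1.0]]
wrist_force: [1.8, 1.3, 0.2]
gripper_width: 0.0856
```

```bash
python3 - <<'E'
from h import *
plan([.39,.01,.12],-15.2)
E
```

```text
clock 2.4333 pos [0.3812 0.0319 0.2303] yaw -15.01 F [1.8 1.3 0.2]
translation [-0.0189  0.0138  0.1104] turn 0.19
```

Emit:
arm_command --deltas '[{"translation":[-0.008,0.003,0.03],"turn":0,"fingers":0.0854},{"translation":[-0.014,0.008,0.06],"turn":0,"fingers":0.0854},{"translation":[-0.019,0.014,0.09],"turn":0,"fingers":0.0854},{"translation":[-0.019,0.014,0.11],"turn":0,"fingers":0.0854},{"translation":[-0.019,0.014,0.13],"turn":0,"fingers":0.0854},{"translation":[-0.019,0.014,0.138],"turn":0,"fingers":0.0854},{"translation":[-0.019,0.014,0.138],"turn":0,"fingers":0.0854}]'

```text
clock: 3.02
tool_pos: [0.3883, 0.0119, 0.0898]
tool_rot: [[0.254, 0.967, -0.004], [0.967, -0.254, 0.0], [-0.001, -0.004, -1.0]]
wrist_force: [-0.6, 0.9, -0.1]
gripper_width: 0.0854
```

```bash
python3 - <<'E'
from h import *
plan([.39,.01,.08],-15.2)
for n in("side","top"):
    d=get_image(n);cv2.imwrite(f"pics/{n}1.png",cv2.resize(d["img"],(800,500)))
    s=sense();R=s["tool_rot"];p=s["tool_pos"]
    im=cv2.resize(d["img"],None,fx=5,fy=5,interpolation=cv2.INTER_CUBIC)
    c0=proj(d,p+R@[0,.03,0])[0]*5
    for z,col in((-.06,(255,0,255)),(-.04,(255,0,0)),(-.02,(128,128,255)),(0.0,(0,0,255)),(.02,(0,128,255)),(.04,(0,255,255)),(.06,(0,255,0)),(.073,(255,255,0))):
        for y in(.057,.07):
            seg=proj(d,np.array([p+R@[x,y,z] for x in(-.011,.011)]))[:,::-1]*5
            cv2.line(im,*[tuple(map(int,q)) for q in seg],col,2)
    r,c=map(int,c0);cv2.imwrite(f"pics/{n}1c.png",im[max(0,r-300):r+300,max(0,c-400):c+400])
E
```

```text
clock 3.0167 pos [0.3883 0.0119 0.0898] yaw -14.69 F [-0.6  0.9 -0.1]
translation [-0.0014  0.0022  0.0098] turn 0.51
```

View pics/side1.png

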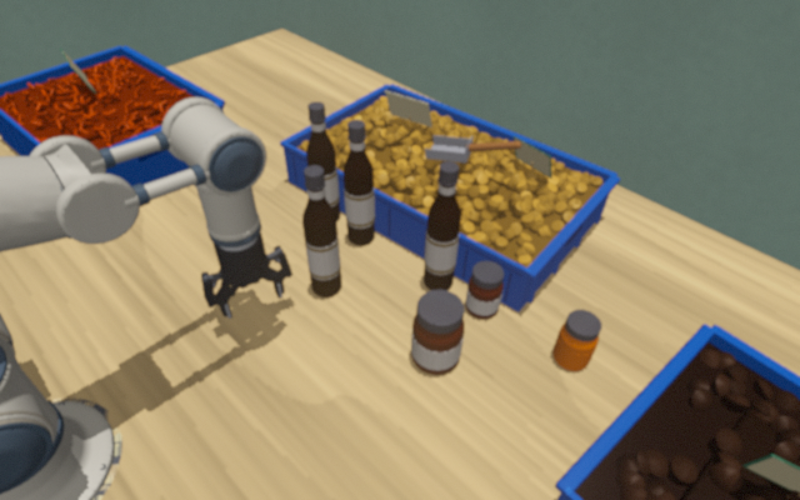

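View pics/side1c.png

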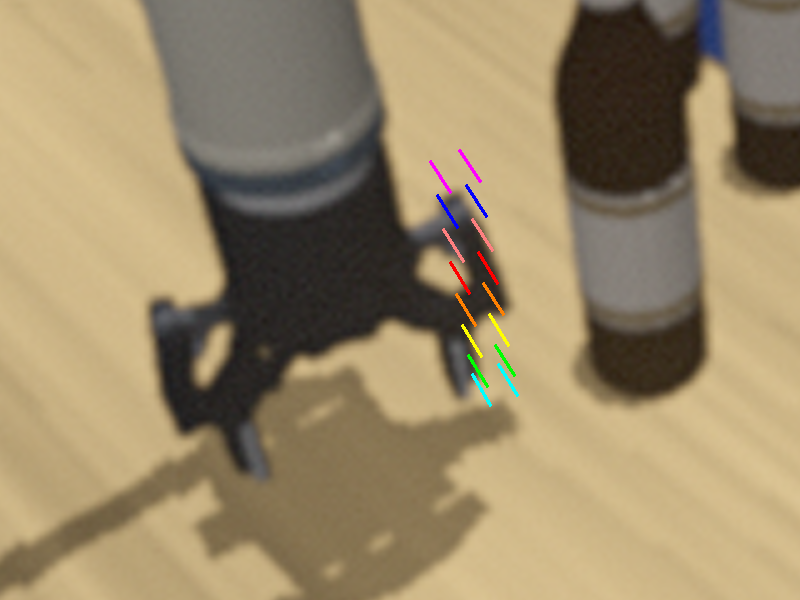

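View pics/top1c.png

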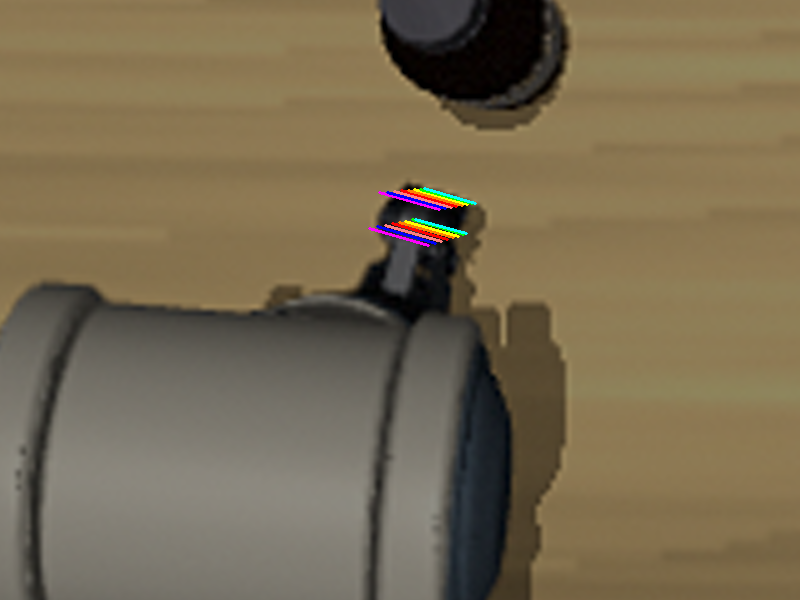

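Emit:
arm_command --deltas '[{"translation":[-0.001,0,0.01],"turn":0.5,"fingers":0.0854},{"translation":[-0.001,0,0.02],"turn":0.5,"fingers":0.0854},{"translation":[-0.001,0,0.022],"turn":0.5,"fingers":0.0854},{"translation":[-0.001,0,0.022],"turn":0.5,"fingers":0.0854}]'

```text
clock: 3.45
tool_pos: [0.3887, 0.011, 0.0689]
tool_rot: [[0.262, 0.965, -0.002], [0.965, -0.262, 0.0], [-0.0, -0.002, -1.0]]
wrist_force: [-0.8, 0.7, -0.3]
gripper_width: 0.0854
```

```bash
python3 - <<'E'
from h import *
plan([.39,.011,.065],-15.2)
d=get_image("side");cv2.imwrite("pics/side2.png",cv2.resize(d["img"][140:260,140:300],None,fx=5,fy=5,interpolation=cv2.INTER_CUBIC))
E
```

```text
clock 3.45 pos [0.3887 0.011  0.0689] yaw -15.18 F [-0.8  0.7 -0.3]
translation [0.0004 0.0013 0.0039] turn 0.02
```

View pics/side2.png

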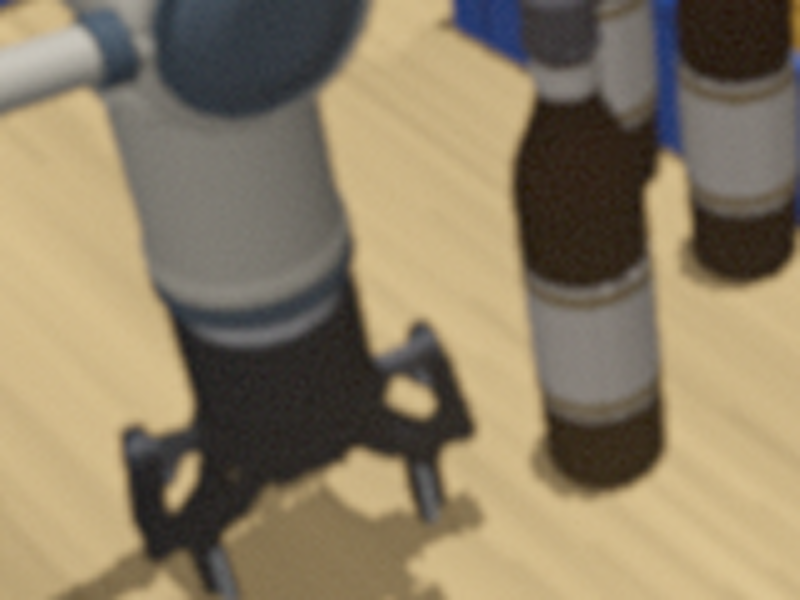

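Emit:
arm_command --deltas '[{"translation":[0,0,0.004],"turn":0,"fingers":0.0854},{"translation":[0,0.006,0.005],"turn":0,"fingers":0.0854},{"translation":[0,0.012,0.005],"turn":0,"fingers":0.0854},{"translation":[0,0.018,0.005],"turn":0,"fingers":0.0854},{"translation":[0,0.024,0.005],"turn":0,"fingers":0.0854},{"translation":[0,0.028,0.005],"turn":0,"fingers":0.0854},{"translation":[0,0.03,0.005],"turn":0,"fingers":0.0854}]'

```text
clock: 4.08
tool_pos: [0.419, 0.0028, 0.065]
tool_rot: [[0.262, 0.965, 0.0], [0.965, -0.262, -0.0], [-0.0, 0.0, -1.0]]
wrist_force: [0.9, -0.8, 1.4]
gripper_width: 0.0853
```

Emit:
arm_command --deltas '[{"translation":[0,0.002,0],"turn":0,"fingers":0.0854},{"translation":[0,0.004,0],"turn":0,"fingers":0.0854},{"translation":[0,0.006,0],"turn":0,"fingers":0.0854}]'

```text
clock: 4.33
tool_pos: [0.4237, 0.0016, 0.0647]
tool_rot: [[0.262, 0.965, -0.001], [0.965, -0.262, 0.0], [0.0, -0.001, -1.0]]
wrist_force: [-4.6, 1.9, 2.5]
gripper_width: 0.0854
```

```bash
python3 - <<'E'
from h import *
plan([.5785,-.0407,.065],-15.2)
d=get_image("side");cv2.imwrite("pics/side3.png",cv2.resize(d["img"][120:260,160:320],None,fx=5,fy=4,interpolation=cv2.INTER_CUBIC))
E
```

```text
clock 4.3333 pos [0.4237 0.0016 0.0647] yaw -15.18 F [-4.6  1.9  2.5]
translation [-0.0003  0.1604 -0.0005] turn 0.02
```

View pics/side3.png

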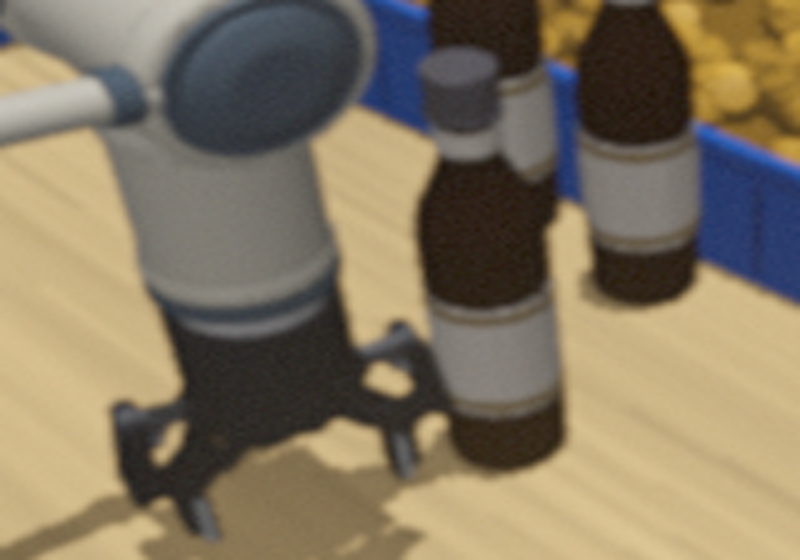

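Emit:
arm_command --deltas '[{"translation":[0,0.001,0],"turn":0,"fingers":0.0854},{"translation":[0,0.002,0],"turn":0,"fingers":0.0854},{"translation":[0,0.003,0],"turn":0,"fingers":0.0854}]'

```text
clock: 4.63
tool_pos: [0.4266, 0.0008, 0.0647]
tool_rot: [[0.262, 0.965, -0.001], [0.965, -0.262, 0.0], [-0.0, -0.001, -1.0]]
wrist_force: [-3.2, 1.3, 1.0]
gripper_width: 0.0855
```

```bash
python3 - <<'E'
from h import *
plan([.5785,-.0407,.065],-15.2)
a=cv2.imread("pics/side0.png");d=get_image("side");b=d["img"];cv2.imwrite("pics/side4r.png",b)
for nm,(r0,r1,c0,c1) in dict(cap=(134,150,244,262),base=(214,238,246,274)).items():
    t=a[r0:r1,c0:c1];w=b[r0-12:r1+12,c0-12:c1+12]
    t=cv2.resize(t,None,fx=4,fy=4,interpolation=cv2.INTER_CUBIC);w=cv2.resize(w,None,fx=4,fy=4,interpolation=cv2.INTER_CUBIC)
    m=cv2.matchTemplate(w,t,cv2.TM_CCOEFF_NORMED);_,v,_,p=cv2.minMaxLoc(m);print(nm,v,(p[0]-48)/4,(p[1]-48)/4)
u=np.array([.965,-.262,0])
for z in(0,.269):
    P=np.array([.5233,-.0256,z]);print("px (row,col) per 5mm",z,proj(d,P+.005*u)-proj(d,P))
E
```

```text
clock 4.6333 pos [0.4266 0.0008 0.0647] yaw -15.17 F [-3.2  1.3  1. ]
translation [-0.0003  0.1574 -0.0004] turn 0.03
cap 0.9864486455917358 2.0 -0.5
base 0.8739134073257446 1.5 -0.5
px (row,col) per 5mm 0 [[-0.76801684  1.90520786]]
px (row,col) per 5mm 0.269 [[-0.72809467  2.34956684]]
```

Emit:
arm_command --deltas '[{"translation":[0,0.002,0],"turn":0,"fingers":0.0854},{"translation":[0,0.0045,0],"turn":0,"fingers":0.0854},{"translation":[0,0.007,0],"turn":0,"fingers":0.0854},{"translation":[0,0.0095,0],"turn":0,"fingers":0.0854},{"translation":[0,0.012,0],"turn":0,"fingers":0.0854},{"translation":[0,0.0145,0],"turn":0,"fingers":0.0854},{"translation":[0,0.017,0],"turn":0,"fingers":0.0854},{"translation":[0,0.0195,0],"turn":0,"fingers":0.0854}]'

```text
clock: 5.35
tool_pos: [0.4459, -0.0045, 0.0648]
tool_rot: [[0.262, 0.965, -0.0], [0.965, -0.262, 0.0], [-0.0, -0.0, -1.0]]
wrist_force: [-3.3, 1.4, 0.7]
gripper_width: 0.0854
```

```bash
cat >> h.py <<'E'
def capfit(name):
    # track cap by template from start picture, top+side; returns xy at z=.269 assuming upright
    import json
    out={}
    for n,(r0,r1,c0,c1) in dict(side=(134,150,244,262),top=(236,262,260,286)).items():
        a=cv2.imread(f"pics/{n}0.png");d=get_image(n);b=d["img"]
        cv2.imwrite(f"pics/{n}_{name}.png",b)
        t=cv2.resize(a[r0:r1,c0:c1],None,fx=4,fy=4,interpolation=cv2.INTER_CUBIC)
        R0,C0=max(0,r0-100),max(0,c0-60);w=cv2.resize(b[R0:r1+10,C0:c1+130],None,fx=4,fy=4,interpolation=cv2.INTER_CUBIC)
        m=cv2.matchTemplate(w,t,cv2.TM_CCOEFF_NORMED);_,v,_,p=cv2.minMaxLoc(m)
        off=np.array([p[1]/4+R0-r0,p[0]/4+C0-c0])
        base=proj(d,[.5233,-.0256,.269])[0]
        print(n,"match",round(v,3),"off",off,"xy",onz(d,base+off,.269)[:2].round(4))
E
python3 - <<'E'
from h import *
plan([.5785,-.0407,.065],-15.2)
capfit("5")
E
```

```text
clock 5.35 pos [ 0.4459 -0.0045  0.0648] yaw -15.19 F [-3.3  1.4  0.7]
translation [-0.0002  0.1374 -0.0002] turn 0.01
side match 0.675 off [-20.25  35.  ] xy [ 0.621  -0.0203]
top match 0.901 off [-14.    4.5] xy [ 0.545 -0.032]
```

Emit:
arm_command --deltas '[{"translation":[0,0.0025,0],"turn":0,"fingers":0.0854},{"translation":[0,0.0055,0],"turn":0,"fingers":0.0854},{"translation":[0,0.0085,0],"turn":0,"fingers":0.0854},{"translation":[0,0.0115,0],"turn":0,"fingers":0.0854},{"translation":[0,0.0145,0],"turn":0,"fingers":0.0854},{"translation":[0,0.0175,0],"turn":0,"fingers":0.0854},{"translation":[0,0.0205,0],"turn":0,"fingers":0.0854},{"translation":[0,0.023,0],"turn":0,"fingers":0.0854}]'

```text
clock: 6.12
tool_pos: [0.4682, -0.0105, 0.0648]
tool_rot: [[0.262, 0.965, 0.0], [0.965, -0.262, -0.0], [-0.0, 0.0, -1.0]]
wrist_force: [-2.9, 0.5, 0.2]
gripper_width: 0.0856
```

Emit:
arm_command --deltas '[{"translation":[0,0.0025,0],"turn":0,"fingers":0.0854},{"translation":[0,0.0055,0],"turn":0,"fingers":0.0854},{"translation":[0,0.0085,0],"turn":0,"fingers":0.0854},{"translation":[0,0.0115,0],"turn":0,"fingers":0.0854},{"translation":[0,0.0145,0],"turn":0,"fingers":0.0854},{"translation":[0,0.0175,0],"turn":0,"fingers":0.0854},{"translation":[0,0.0205,0],"turn":0,"fingers":0.0854},{"translation":[0,0.023,0],"turn":0,"fingers":0.0854}]'

```text
clock: 6.78
tool_pos: [0.4904, -0.0166, 0.0649]
tool_rot: [[0.262, 0.965, 0.0], [0.965, -0.262, -0.0], [-0.0, 0.0, -1.0]]
wrist_force: [-2.7, 1.8, -0.1]
gripper_width: 0.0858
```

```bash
python3 - <<'E'
from h import *
plan([.5785,-.0407,.065],-15.2)
capfit("6")
cv2.imwrite("pics/s6.png",cv2.resize(cv2.imread("pics/side_6.png")[70:270,170:430],None,fx=3,fy=3))
cv2.imwrite("pics/t6.png",cv2.resize(cv2.imread("pics/top_6.png")[100:300,170:430],None,fx=3,fy=3))
E
```

```text
clock 6.7833 pos [ 0.4904 -0.0166  0.0649] yaw -15.18 F [-2.7  1.8 -0.1]
translation [-0.0002  0.0913 -0.0001] turn 0.02
side match 0.733 off [ 9.25 35.5 ] xy [ 0.5522 -0.0962]
top match 0.72 off [-38.   12.5] xy [ 0.5826 -0.0435]
```

View pics/s6.png

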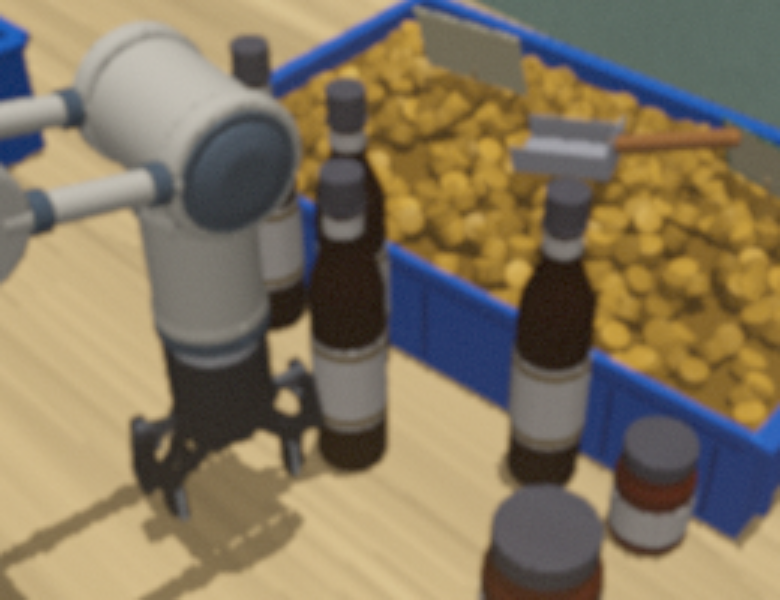

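View pics/t6.png

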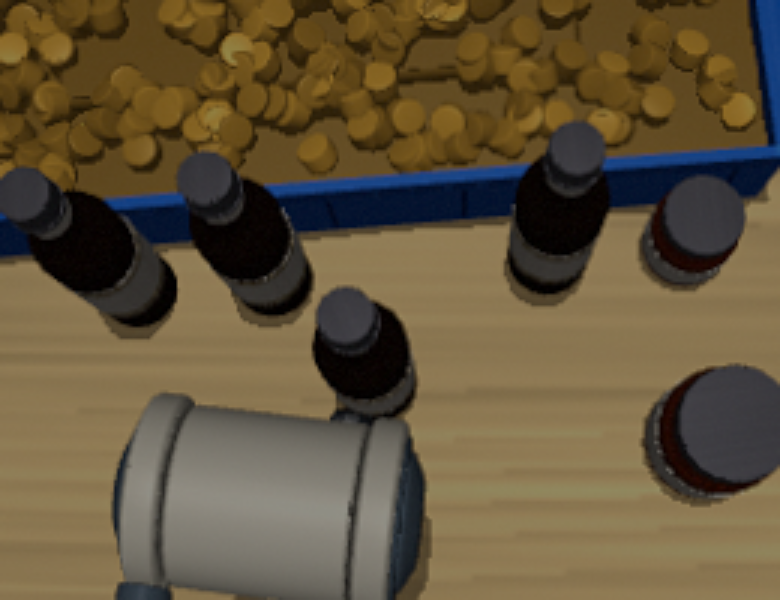

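```bash
python3 - <<'E'
from h import *
d=get_image("top")
P={k:onz(d,(100+v[1]/3,170+v[0]/3),.269)[:2] for k,v in dict(stray=(346,317),left=(207,184),right=(577,148)).items()}
l,r=P["left"],P["right"];u=(l-r)/np.linalg.norm(l-r);n=np.array([u[1],-u[0]]);g=(l+r)/2+.003*n
for k in P: print(k,P[k].round(4))
v=g-P["stray"];print("goal",g,"remaining",v,np.linalg.norm(v),"angle",np.degrees(np.arctan2(v[1],v[0])))
t=sense()["tool_pos"][:2];w=P["stray"]-t;print("tcp->stray",np.linalg.norm(w),np.degrees(np.arctan2(w[1],w[0])))
E
```

```text
stray [ 0.5897 -0.0445]
left [0.6612 0.0316]
right [ 0.6817 -0.1654]
goal [ 0.67446606 -0.06655646] remaining [ 0.08473585 -0.02203072] 0.0875529402285468 angle -14.573837376643556
tcp->stray 0.10321801362582116 -15.710154975079417
```

Emit:
arm_command --deltas '[{"translation":[0,0.0025,0],"turn":0,"fingers":0.0854},{"translation":[0,0.0055,0],"turn":0,"fingers":0.0854},{"translation":[0,0.0085,0],"turn":0,"fingers":0.0854},{"translation":[0,0.0115,0],"turn":0,"fingers":0.0854},{"translation":[0,0.0145,0],"turn":0,"fingers":0.0854},{"translation":[0,0.0175,0],"turn":0,"fingers":0.0854},{"translation":[0,0.0205,0],"turn":0,"fingers":0.0854},{"translation":[0,0.023,0],"turn":0,"fingers":0.0854}]'

```text
clock: 7.6
tool_pos: [0.5126, -0.0226, 0.0648]
tool_rot: [[0.262, 0.965, 0.0], [0.965, -0.262, -0.0], [-0.0, 0.0, -1.0]]
wrist_force: [-3.3, 1.8, 0.6]
gripper_width: 0.0853
```

Emit:
arm_command --deltas '[{"translation":[0,0.0025,0],"turn":0,"fingers":0.0854},{"translation":[0,0.0055,0],"turn":0,"fingers":0.0854},{"translation":[0,0.0085,0],"turn":0,"fingers":0.0854},{"translation":[0,0.0115,0],"turn":0,"fingers":0.0854},{"translation":[0,0.0145,0],"turn":0,"fingers":0.0854},{"translation":[0,0.0175,0],"turn":0,"fingers":0.0854},{"translation":[0,0.0205,0],"turn":0,"fingers":0.0854},{"translation":[0,0.023,0],"turn":0,"fingers":0.0854}]'

```text
clock: 8.27
tool_pos: [0.5348, -0.0286, 0.0648]
tool_rot: [[0.262, 0.965, 0.0], [0.965, -0.262, -0.0], [-0.0, 0.0, -1.0]]
wrist_force: [-3.0, 2.5, 1.4]
gripper_width: 0.0853
```

Emit:
arm_command --deltas '[{"translation":[0,0.0025,0],"turn":0,"fingers":0.0854},{"translation":[0,0.005,0],"turn":0,"fingers":0.0854},{"translation":[0,0.0075,0],"turn":0,"fingers":0.0854},{"translation":[0,0.01,0],"turn":0,"fingers":0.0854},{"translation":[0,0.0125,0],"turn":0,"fingers":0.0854},{"translation":[0,0.015,0],"turn":0,"fingers":0.0854},{"translation":[0,0.0175,0],"turn":0,"fingers":0.0854},{"translation":[0,0.02,0],"turn":0,"fingers":0.0854}]'

```text
clock: 8.93
tool_pos: [0.554, -0.0338, 0.0648]
tool_rot: [[0.262, 0.965, -0.0], [0.965, -0.262, 0.0], [-0.0, -0.0, -1.0]]
wrist_force: [-2.8, 1.3, 1.3]
gripper_width: 0.0854
```

```bash
python3 - <<'E'
from h import *
plan([.5785,-.0407,.065],-15.2)
for n in("side","top"):cv2.imwrite(f"pics/{n}7r.png",get_image(n)["img"])
cv2.imwrite("pics/s7.png",cv2.resize(cv2.imread("pics/side7r.png")[70:270,170:430],None,fx=3,fy=3))
cv2.imwrite("pics/t7.png",cv2.resize(cv2.imread("pics/top7r.png")[100:300,170:430],None,fx=3,fy=3))
E
```

```text
clock 8.9333 pos [ 0.554  -0.0338  0.0648] yaw -15.18 F [-2.8  1.3  1.3]
translation [-0.0002  0.0255 -0.0002] turn 0.02
```

View pics/s7.png

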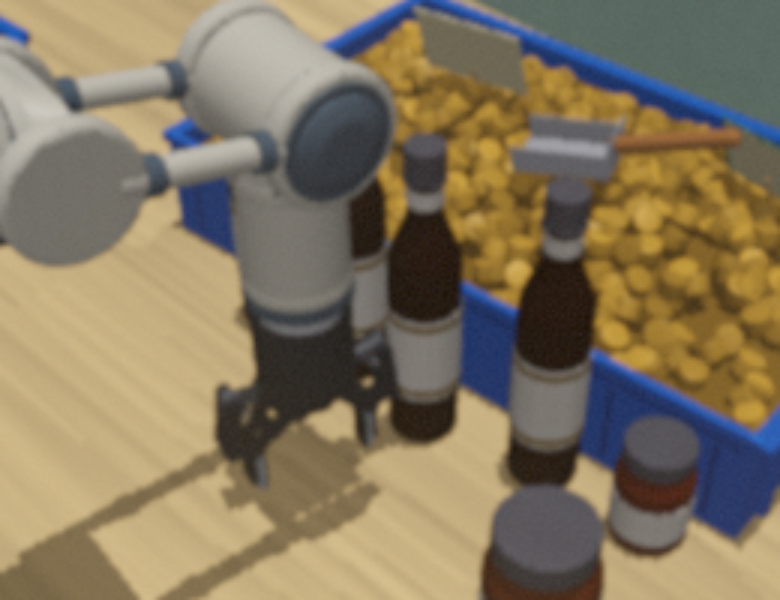

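View pics/t7.png

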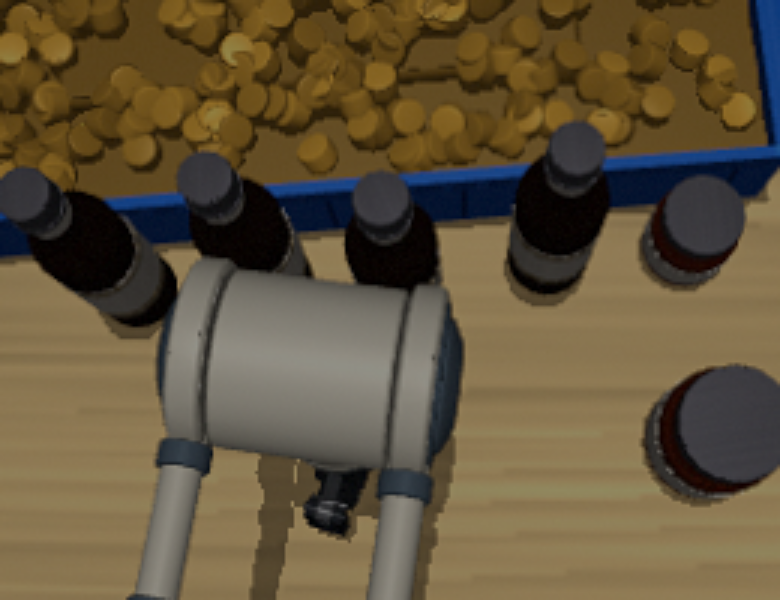

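```bash
python3 - <<'E'
from h import *
d=get_image("top")
for z in(.2,.25,.3,.35,.4): print(z,"TL corner",onz(d,(100+260/3,170+205/3),z)[:2].round(3),"R",onz(d,(100+287/3,170+440/3),z)[:2].round(3))
s=get_image("side")
# side: left-cyl-end bottom etc: candidate axis point: blue disc centre px (340,140)/3
P={k:onz(d,(100+v[1]/3,170+v[0]/3),.269)[:2] for k,v in dict(stray=(382,203),left=(207,184),right=(577,148)).items()}
l,r=P["left"],P["right"];u=(l-r)/np.linalg.norm(l-r);n=np.array([u[1],-u[0]]);g=(l+r)/2+.003*n
for k in P: print(k,P[k].round(4))
v=g-P["stray"];print("goal",g,"remaining",v,np.linalg.norm(v),"along n",v@n,"along u",v@u)
t=sense();R=t["tool_rot"];p=t["tool_pos"]
# disc centre triangulation: find (x,z) in tool frame with y=0 from side px
o,vv=pix2ray(s,(70+140/3,170+340/3))
A=R.T@(o-p);B=R.T@vv; k=-A[1]/B[1];print("blue disc centre in tool",A+k*B)
E
```

```text
0.2 TL corner [0.635 0.045] R [ 0.62  -0.092]
0.25 TL corner [0.624 0.035] R [ 0.61  -0.093]
0.3 TL corner [0.613 0.025] R [ 0.6   -0.094]
0.35 TL corner [0.602 0.014] R [ 0.59  -0.095]
0.4 TL corner [0.591 0.004] R [ 0.58  -0.096]
stray [ 0.651  -0.0622]
left [0.6612 0.0316]
right [ 0.6817 -0.1654]
goal [ 0.67446606 -0.06655646] remaining [ 0.02348383 -0.004405  ] 0.02389339715352205 along n 0.022900518451952016 along u -0.0068162073154901135
blue disc centre in tool [-0.08164989  0.         -0.28394663]
```

Emit:
arm_command --deltas '[{"translation":[0,0.002,0],"turn":0,"fingers":0.0854},{"translation":[0,0.004,0],"turn":0,"fingers":0.0854},{"translation":[0,0.006,0],"turn":0,"fingers":0.0854},{"translation":[0,0.008,0],"turn":0,"fingers":0.0854},{"translation":[0,0.01,0],"turn":0,"fingers":0.0854},{"translation":[0,0.012,0],"turn":0,"fingers":0.0854},{"translation":[0,0.014,0],"turn":0,"fingers":0.0854},{"translation":[0,0.015,0],"turn":0,"fingers":0.0854}]'

```text
clock: 9.8
tool_pos: [0.5686, -0.0378, 0.0649]
tool_rot: [[0.262, 0.965, 0.0], [0.965, -0.262, -0.0], [0.0, 0.0, -1.0]]
wrist_force: [-4.3, 0.1, 0.9]
gripper_width: 0.0853
```

Emit:
arm_command --deltas '[{"translation":[0,0.001,0],"turn":0,"fingers":0.0854},{"translation":[0,0.002,0],"turn":0,"fingers":0.0854},{"translation":[0,0.003,0],"turn":0,"fingers":0.0854}]'

```text
clock: 10.05
tool_pos: [0.5712, -0.0385, 0.0648]
tool_rot: [[0.262, 0.965, -0.0], [0.965, -0.262, -0.0], [-0.0, -0.0, -1.0]]
wrist_force: [-3.6, 0.3, 1.6]
gripper_width: 0.0856
```

```bash
python3 - <<'E'
from h import *
plan([.5785,-.0407,.065],-15.2)
for n in("side","top"):cv2.imwrite(f"pics/{n}8r.png",get_image(n)["img"])
cv2.imwrite("pics/s8.png",cv2.resize(cv2.imread("pics/side8r.png")[90:240,250:400],None,fx=4,fy=4,interpolation=cv2.INTER_CUBIC))
cv2.imwrite("pics/t8.png",cv2.resize(cv2.imread("pics/top8r.png")[100:250,210:410],None,fx=4,fy=4,interpolation=cv2.INTER_CUBIC))
E
```

```text
clock 10.05 pos [ 0.5712 -0.0385  0.0648] yaw -15.18 F [-3.6  0.3  1.6]
translation [-0.0002  0.0076 -0.0002] turn 0.02
```

View pics/s8.png

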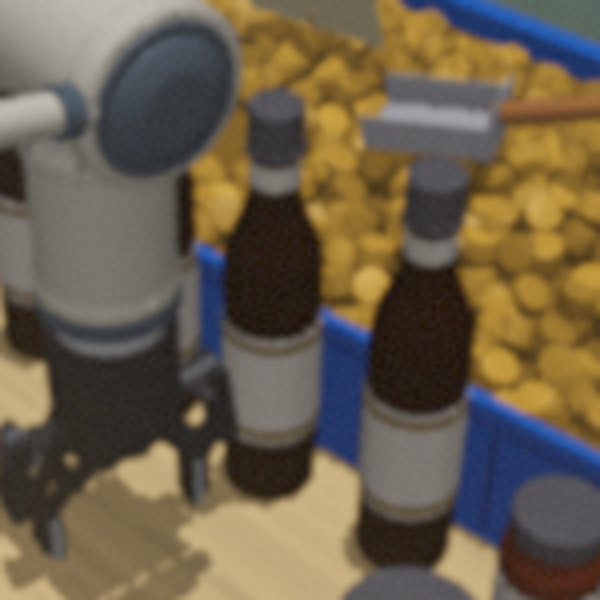

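View pics/t8.png

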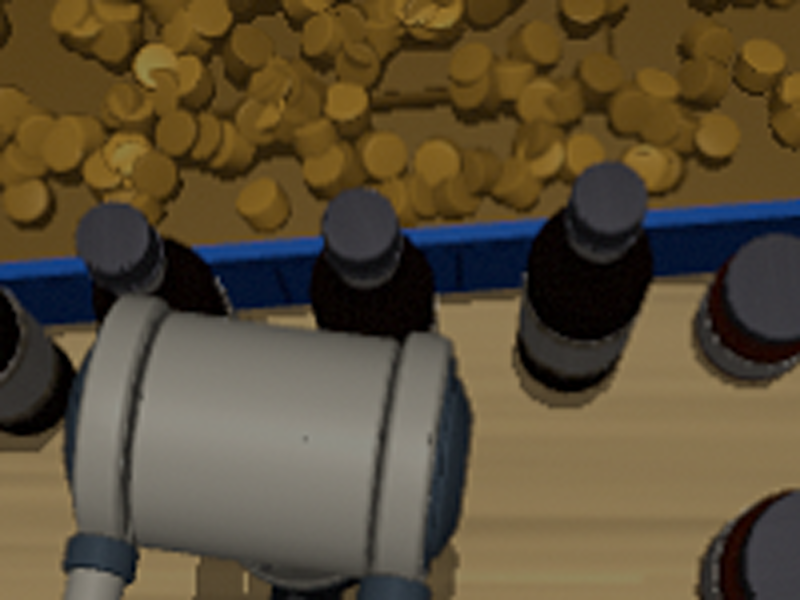

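```bash
python3 - <<'E'
from h import *
d=get_image("top")
P={k:onz(d,(100+v[1]/4,210+v[0]/4),.269)[:2] for k,v in dict(stray=(361,224),left=(113,240),right=(610,198)).items()}
l,r=P["left"],P["right"];u=(l-r)/np.linalg.norm(l-r);n=np.array([u[1],-u[0]]);g=(l+r)/2+.003*n
for k in P: print(k,P[k].round(4))
v=g-P["stray"];print("along n",v@n,"along u",v@u)
E
```

```text
stray [ 0.6702 -0.0664]
left [0.6634 0.0329]
right [ 0.6815 -0.1656]
along n 0.005234618644678049 along u -9.412973700259984e-05
```

Emit:
arm_command --deltas '[{"translation":[0,0.001,0],"turn":0,"fingers":0.0854},{"translation":[0,0.002,0],"turn":0,"fingers":0.0854},{"translation":[0,0.003,0],"turn":0,"fingers":0.0854},{"translation":[0,0.0035,0],"turn":0,"fingers":0.0854}]'

```text
clock: 10.53
tool_pos: [0.5746, -0.0394, 0.0648]
tool_rot: [[0.262, 0.965, 0.0], [0.965, -0.262, -0.0], [0.0, 0.0, -1.0]]
wrist_force: [-3.8, 1.4, 1.2]
gripper_width: 0.0855
```

Emit:
arm_command --deltas '[{"translation":[0,0.0005,0],"turn":0,"fingers":0.0854},{"translation":[0,0.001,0],"turn":0,"fingers":0.0854}]'

```text
clock: 10.7
tool_pos: [0.5755, -0.0397, 0.0648]
tool_rot: [[0.262, 0.965, -0.0], [0.965, -0.262, 0.0], [-0.0, -0.0, -1.0]]
wrist_force: [-3.6, 1.2, 1.2]
gripper_width: 0.0854
```

Emit:
arm_command --deltas '[{"translation":[0,0.0005,0],"turn":0,"fingers":0.0854},{"translation":[0,0.001,0],"turn":0,"fingers":0.0854}]'

```text
clock: 10.87
tool_pos: [0.5765, -0.0399, 0.0648]
tool_rot: [[0.262, 0.965, -0.0], [0.965, -0.262, -0.0], [-0.0, -0.0, -1.0]]
wrist_force: [-3.1, 0.4, 1.5]
gripper_width: 0.0853
```

```bash
python3 - <<'E'
from h import *
plan([.5785,-.0407,.065],-15.2)
for n in("side","top"):cv2.imwrite(f"pics/{n}9r.png",get_image(n)["img"])
cv2.imwrite("pics/s9.png",cv2.resize(cv2.imread("pics/side9r.png")[90:240,250:400],None,fx=4,fy=4,interpolation=cv2.INTER_CUBIC))
cv2.imwrite("pics/t9.png",cv2.resize(cv2.imread("pics/top9r.png")[100:250,210:410],None,fx=4,fy=4,interpolation=cv2.INTER_CUBIC))
E
```

```text
clock 10.8667 pos [ 0.5765 -0.0399  0.0648] yaw -15.18 F [-3.1  0.4  1.5]
translation [-0.0002  0.0022 -0.0002] turn 0.02
```

View pics/t9.png

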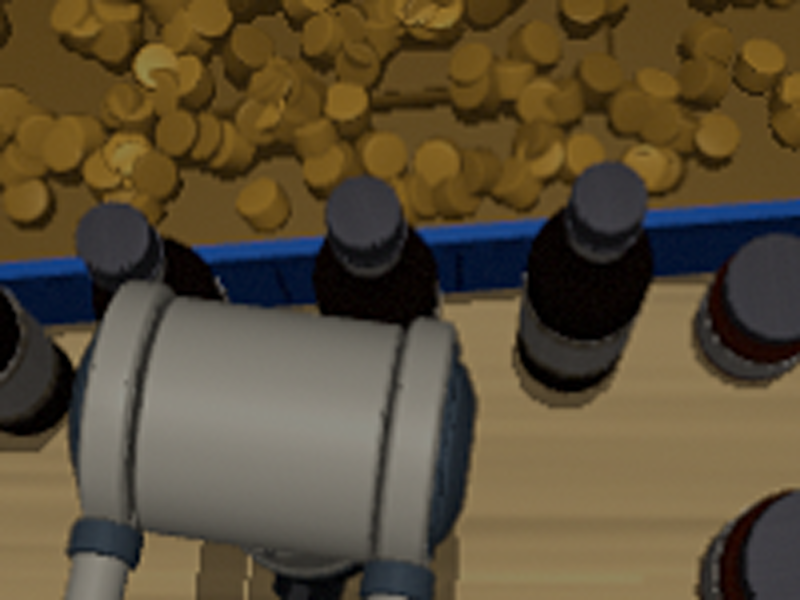

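View pics/s9.png

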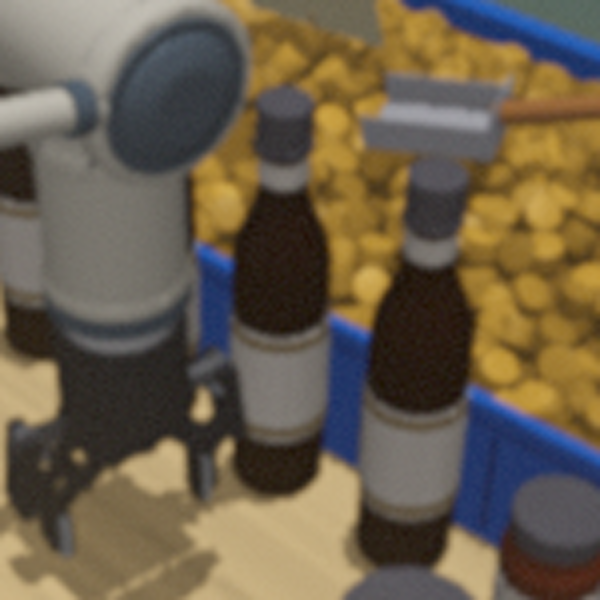

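Emit:
arm_command --deltas '[{"translation":[0,0.0005,0],"turn":0,"fingers":0.0854},{"translation":[0,0.001,0],"turn":0,"fingers":0.0854}]'

```text
clock: 11.13
tool_pos: [0.5774, -0.0402, 0.0648]
tool_rot: [[0.262, 0.965, -0.0], [0.965, -0.262, -0.0], [-0.0, -0.0, -1.0]]
wrist_force: [-3.4, 0.8, 2.3]
gripper_width: 0.0856
```

Emit:
arm_command --deltas '[{"translation":[0,0.0005,0],"turn":0,"fingers":0.0854},{"translation":[0,0.001,0],"turn":0,"fingers":0.0854}]'

```text
clock: 11.3
tool_pos: [0.5784, -0.0405, 0.0648]
tool_rot: [[0.262, 0.965, 0.0], [0.965, -0.262, 0.0], [0.0, -0.0, -1.0]]
wrist_force: [-3.0, -0.2, 1.1]
gripper_width: 0.0856
```

Emit:
arm_command --deltas '[{"translation":[0,0.0005,0],"turn":0,"fingers":0.0854},{"translation":[0,0.0008,0],"turn":0,"fingers":0.0854}]'

```text
clock: 11.47
tool_pos: [0.5792, -0.0406, 0.0648]
tool_rot: [[0.262, 0.965, -0.0], [0.965, -0.262, 0.0], [-0.0, -0.0, -1.0]]
wrist_force: [-4.9, 2.5, 2.3]
gripper_width: 0.0854
```

Emit:
arm_command --deltas '[{"translation":[0,0.0005,0],"turn":0,"fingers":0.0854},{"translation":[0,0.0008,0],"turn":0,"fingers":0.0854}]'

```text
clock: 11.63
tool_pos: [0.5793, -0.0407, 0.0649]
tool_rot: [[0.262, 0.965, -0.002], [0.965, -0.262, 0.0], [-0.0, -0.002, -1.0]]
wrist_force: [-9.9, 2.2, 4.0]
gripper_width: 0.0852
```

Force rise and TCP stall: the bottle is against the crate. Backing off.

Emit:
arm_command --deltas '[{"translation":[0,-0.002,0],"turn":0,"fingers":0.0854},{"translation":[0,-0.008,0],"turn":0,"fingers":0.0854},{"translation":[0,-0.02,0],"turn":0,"fingers":0.0854},{"translation":[0,-0.04,0],"turn":0,"fingers":0.0854},{"translation":[0,-0.065,0],"turn":0,"fingers":0.0854},{"translation":[0,-0.09,0],"turn":0,"fingers":0.0854},{"translation":[0,-0.115,0],"turn":0,"fingers":0.0854},{"translation":[0,-0.14,0],"turn":0,"fingers":0.0854}]'

```text
clock: 12.3
tool_pos: [0.4439, -0.004, 0.0647]
tool_rot: [[0.262, 0.965, 0.001], [0.965, -0.262, -0.0], [0.0, 0.001, -1.0]]
wrist_force: [0.1, -0.4, -0.1]
gripper_width: 0.0854
```

Emit:
arm_command --deltas '[{"translation":[0,-0.01,-0.03],"turn":0,"fingers":0.0854},{"translation":[0,-0.02,-0.06],"turn":0,"fingers":0.0854},{"translation":[0,-0.02,-0.08],"turn":0,"fingers":0.0854},{"translation":[0,-0.02,-0.08],"turn":0,"fingers":0.0854}]'

```text
clock: 12.63
tool_pos: [0.4273, 0.001, 0.1504]
tool_rot: [[0.262, 0.965, 0.011], [0.965, -0.262, -0.001], [0.002, 0.01, -1.0]]
wrist_force: [-0.2, 0.0, 1.5]
gripper_width: 0.0855
```

```bash
python3 - <<'E'
from h import *
plan([.5785,-.0407,.065],-15.2)
for n in("side","top"):cv2.imwrite(f"pics/{n}10r.png",get_image(n)["img"])
cv2.imwrite("pics/s10.png",cv2.resize(cv2.imread("pics/side10r.png")[80:240,240:440],None,fx=4,fy=3.75,interpolation=cv2.INTER_CUBIC))
cv2.imwrite("pics/t10.png",cv2.resize(cv2.imread("pics/top10r.png")[100:250,210:410],None,fx=4,fy=4,interpolation=cv2.INTER_CUBIC))
a=cv2.imread("pics/top0.png");b=cv2.imread("pics/top10r.png")
dd=cv2.absdiff(a,b).max(2)
for k,(r0,r1,c0,c1) in dict(end=(155,212,165,230),left=(150,208,228,275),right=(140,202,335,374),jar=(155,200,385,420)).items(): print(k,(dd[r0:r1,c0:c1]>40).sum())
E
```

```text
clock 12.6333 pos [0.4273 0.001  0.1504] yaw -15.17 F [-0.2  0.   1.5]
translation [-0.0008  0.156   0.087 ] turn 0.03
end 0
left 0
right 0
jar 0
```

View pics/t10.png

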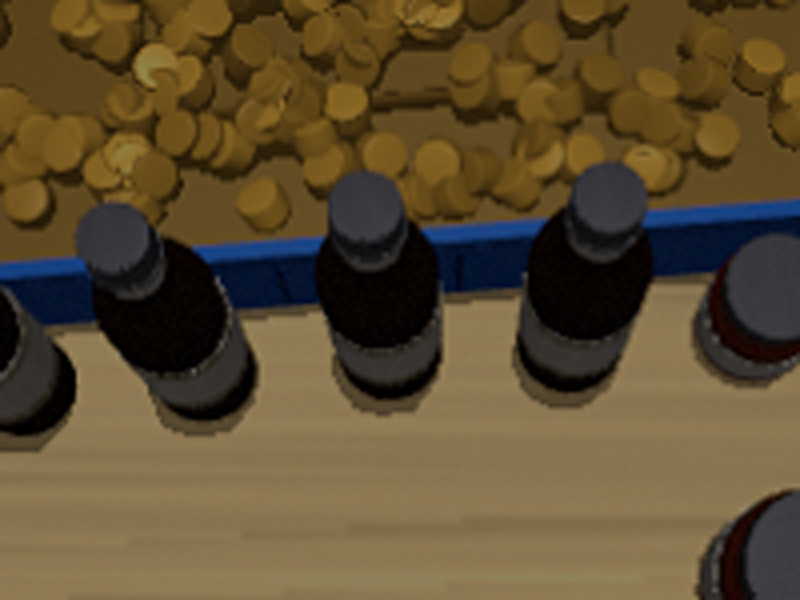

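View pics/s10.png

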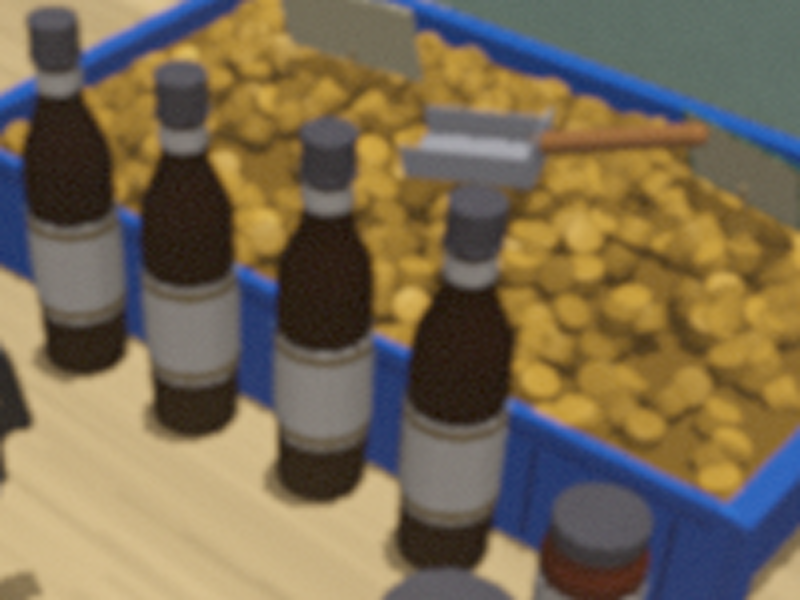

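```bash
python3 - <<'E'
from h import *
d=get_image("top")
P={k:onz(d,(100+v[1]/4,210+v[0]/4),.269)[:2] for k,v in dict(stray=(367,209),left=(113,240),right=(610,198)).items()}
print([round(float(np.linalg.norm(P["stray"]-P[k])),4) for k in("left","right")])
u=P["left"]-P["right"];u/=np.linalg.norm(u);print("ahead of row",(P["stray"]-P["left"])@np.array([u[1],-u[0]]))
print(finish_job())
E
```

```text
[0.1025, 0.097]
ahead of row 0.003766250664585512
the job is handed in; nothing more can be done
None
```

I slid the stray bottle upright into the gap with a low, slow push (about 3–5 N), until it touched the crate. Then I backed the arm clear and handed the job in at about 13 s.

**Contact point:** the gripper's shape kept the fingertips from touching first. The contact was the finger's outer elbow, which I estimate at 45–50 mm up, above the 35 mm the task warns about. A short test push moved cap and base by about the same amount (4.3 and 3.9 mm), so I carried on. I saw no lean in any later picture.

**Against the crate:** the force rose to about 10 N and the tool stopped moving. The final picture puts the bottle about 3.8 mm ahead of the row line, which matches it touching the face (4 mm expected).

**Between its neighbours:** its centre is about 102 mm from the left bottle and 97 mm from the right, against a limit of 122 mm.

**Other things:** the start and end top pictures show no change at the other three bottles or the jar. I took the jar to be the smaller brown one at the row's right end (about pixel 402, 177 in the top picture). The larger brown jar and the orange one were ignored.

**Failed checks:** automatic tracking of the cap gave wrong positions in the side camera, and once in the top camera. The final positions come from cap centres I picked by eye in the top picture. Early on, the side and top cameras disagreed by up to 8 mm on the row bottles.

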